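# Bin the snapped gouge and ease the sharps box flap shut

## Task

Put the gouge with the snapped-off blade into the grey steel sharps box, then close the box: tip its open flap forward past the point where its spring stops holding it up and starts pulling it shut, and ease it down under control until it is fully shut. Never let the flap fall or snap shut, not even over the last centimetre. Leave the sound gouge, the chisel and the other things on the bench where they are.

Things in the scene. Friction and masses are not known exactly. Their poses are not given: they have to be found in the camera images.
- broken_gouge_mid (a point): The loose broken gouge (0.1 kg), flat on the bench near two sound tools with the same octagonal wooden handle (115 mm long, 28 mm across flats and high). After a 12 mm brass ferrule it has only a 30 mm steel stub. Point: middle of the handle, 14 mm up; x axis towards the stub. The tool reaches 57 mm behind and 100 mm ahead of it. Which tool lies where varies.
- box: The sharps box: open-topped grey steel box screwed to the bench, 150 mm deep (x), 230 mm wide (y), 120 mm high, walls and floor 4 mm, mouth 142 x 222 mm. Origin: centre of its underside, on the bench; x from its front (robot side) to its back, z up.
- flap_hinge (a point): Middle of the flap's hinge axis, along the box's back rim: 79 mm behind the box's centre, 124 mm above the bench; the axis runs along the box's y. A sprung stay at the box's left (+y) side works the flap. It has no latch: the spring keeps it shut.
- flap_edge (a point): Middle of the flap's free edge, on the centre line of its rolled bead (12 mm thick), 184 mm from the hinge axis. The flap is 4 mm sheet steel, 232 mm wide, about 0.55 kg. Shut, it lies level on the rim and its bead overhangs the box's front wall by 30 mm, 124 mm above the bench, free space under it. Open, it stands up behind the mouth, its edge 305 mm above the bench.
- flap (a joint): Flap angle in rad: 0 shut (level), 1.745 fully open (leaning 10 degrees back from upright, away from the robot), where it starts. Above about 1.52 the spring holds it open (2 N at the edge tips it); below, it drives it shut, with up to 7 N at the edge near shut. Let go, it snaps shut at over 6 rad/s; let go even 15 mm above the rim it shuts too hard.
- sound_gouge_mid (a point): A sound gouge, same handle, with a full 120 mm blade curved in section (250 mm over all). Middle of the handle, x towards the blade. Leave it.
- flat_chisel_mid (a point): A sound carving chisel, same handle, with a full 120 mm flat blade 26 mm wide (250 mm over all). Middle of the handle, x towards the blade. Leave it.
- mallet: Square wooden mallet lying on its side, head 120 x 90 x 70 mm, handle 185 mm beyond it. Origin under the head. Leave it.
- tumbler: Amber drinking bottle with a grey lid, 68 mm across, 200 mm high, standing. Origin at the centre of its foot. Leave it.
- glue_bottle: White glue bottle, 50 mm across, 130 mm high, standing. Origin at the centre of its foot. Leave it.
- oilstone: Sharpening stone in a wooden case, 190 x 65 x 36 mm. Origin under its centre. Leave it.
- rosette: Square carved wooden rosette block, 100 x 100 x 40 mm. Origin under its centre. Leave it.
- pencil_pot: Empty steel pot, 72 mm across, 95 mm high. Origin at the centre of its foot. Leave it.
Mind the look-alikes: they are no part of the job. What is shaped like the part that bears broken_gouge_mid but purple or red is not meant.

How it is judged:
By the outcome, as a careful person would: the job done as asked, in the order asked, and still so for the second after the job is handed in, with the robot touching nothing.
It also fails if it takes over 58 s, if anything falls off the work surface, if the arm or the gripper's body presses on something with over 40 N, if the wrist force passes 120 N, or if a joint passes its speed limit or range.

## Robot

A 6-joint arm with a two-finger parallel gripper is mounted at the origin on the work surface. World frame = base frame: x ahead of the robot, y to its left, z up, the work surface at z = 0. Lengths are in mm, angles in rad, forces in N, time in s.
With the tool pointing down it reaches from about 300 to 775 mm from the base axis. Payload 14.6 kg.
Tool frame: the origin (TCP) lies between the finger pads; the fingertips stand 19 mm ahead of it and the grasp point (between the pads) is the TCP; x points along the fingers, y is the direction in which the jaws open and shut, and the axes are right-handed (so a half turn about x gives the same grasp; the last joint's range is limited). The gripper opens to 94 mm and grips with 3 to 60 N. Pads are 16 mm wide; open, the fingers measure 119 mm over their backs; the gripper's body (75 mm by 177 mm) begins 78 mm behind the grasp point.
Start: joints at [1.123, 0.3, 1.521, -0, 1.321, -0.067], TCP at [204.411, 510.593, 224.446] pointing down, gripper open.
Joint ranges: [-3.03, 3.03], [-0.79, 2.21], [0.23, 2.52], [-1.04, 4.18], [0, 3.07], [-2.55, 2.55]. Speed limits (rad/s): [2.22, 2.22, 2.57, 3.14, 3.14, 3.14].

## Interface

Orientations are given as [roll, pitch, yaw] about the fixed x, y, z axes, in that order (R = Rz(yaw) Ry(pitch) Rx(roll)).
In Python, from cell import manip gives the robot as it stands.
- The arm moves only by the tool jog_arm, never from a script. Its argument "series" is one flat list of numbers, 7 for each row, row after row: the turn, a rotation vector about the world's x, y, z in rad, then the shift along the world's x, y, z in m, then the opening, from -1 (shut) to 1 (fully open). A call has 1 to 20 rows; each row is the pose to reach, as a shift and turn from the pose commanded when the call began; what a row does not reach only later rows make up. A row lasts 1/8 s, in which the tool goes at most 62.5 mm and 10.7 degrees, less where a joint would pass 70% of its speed; a pose out of reach is approached as far as the arm can. A call with a gripper value outside its range is refused whole. The fingers move at their own pace and stop on an object; "squeeze" is the grip in N (left out, the last holds). Time passes only in rows, so rows that repeat a pose let the fingers close. It gives the time, the measured TCP pose, the force and the opening at its end, in the units of the state.
- manip.read_state(): the state, without advancing time (a new reading comes with each control period).
- manip.camera(name): name is "scene" or "top" or "wrist"; returns a dict with "color" (420x560x3 uint8, blue, green, red), "range_z" (420x560 float32, mm along the optical axis (not along the pixel's ray), 0 where there is no reading), "fx", "fy", "cx", "cy" (pixels), "pose" (4x4, takes a point from camera to world coordinates); the wrist camera has in their place "mount" (4x4, takes a point from camera to tool coordinates, whose origin is the TCP and whose axes are the tool frame's). Camera axes: x right, y down, z forward; pixel columns grow to the right and rows downward; lengths in mm; the calibration is good to about 2 mm. A picture is of the moment at which its call begins: read the wrist's pose just before it.
- manip.sign_off(): hands the job in, once; it reports no verdict.
The state is a dict: "clock": time; "joints": joint angles; "qd": joint speeds; "effort": joint torques, N m; "eef_pos": TCP position; "eef_rot": TCP orientation; "wrist_force": force on the tool from outside, world axes, zero at the start; "moment": the same for the moment, N m; "finger_gap": finger opening in mm.
Only numpy, scipy, OpenCV 4.12 (cv2) and the standard library are available. Lean on these libraries where they do the work, as an engineer would, in place of code of your own. Each camera call takes 0.05 s, during which the arm holds its last target.

## Working session

There is one attempt and no reset: what is moved stays moved. The work goes in short steps, Python scripts to look and compute and a tool call to move; the robot and the scene stay as the last step left them, time stands still between calls to the robot, and variables do not carry over. Pictures are saved under pics/ and viewed, and the job is handed in when it is done.

Besides the shell and the picture viewer there is one more tool, called after "Call:" as name(argument=value, ...) on one line, values as JSON. jog_arm: Moves the arm, as the interface text tells. Its arguments: {"type":"object","properties":{"series":{"type":"array","items":{"type":"number"}},"squeeze":{"type":"number"}},"required":["series"]}

```bash
ls; mkdir -p pics; python3 - <<'E'
from cell import manip
import cv2,numpy as np
s=manip.read_state(); print(s)
for n in("scene","top","wrist"):
    c=manip.camera(n); cv2.imwrite(f"pics/{n}0.png",c["color"]); np.savez(f"{n}0.npz",**c)
    print(n,c["fx"],c["fy"],c["cx"],c["cy"],c.get("pose",c.get("mount")).round(3).tolist(),(c["range_z"]>0).mean())
E
```

```text
pics
{'clock': 0.0, 'joints': array([ 1.12338031e+00,  3.00468899e-01,  1.52160504e+00,  1.17697784e-05,
        1.32069785e+00, -6.65975781e-02]), 'qd': array([ 0.0007466 ,  0.00076622,  0.00014559,  0.00168486, -0.0012689 ,
        0.00076979]), 'effort': array([-3.84825780e-04, -5.31809235e+01, -3.52741134e+01,  7.08858669e-02,
        2.44285382e-02, -1.56794345e-04]), 'eef_pos': array([204.31459643, 510.37291296, 223.87739051]), 'eef_rot': array([-1.6470618 ,  1.56961713, -2.02788316]), 'wrist_force': array([0.28337133, 0.60996943, 0.01933163]), 'moment': array([2.11742574e-02, 8.96639300e-02, 2.60178986e-05]), 'finger_gap': 93.97167899567735}
scene 424.9733081602305 424.9733081602305 273.9011277838191 207.98030623636555 [[0.172, 0.589, -0.789, 1537.831], [0.985, -0.097, 0.142, -234.623], [0.007, -0.802, -0.597, 937.484], [0.0, 0.0, 0.0, 1.0]] 0.9941284013605443
top 473.88742121077377 473.88742121077377 283.0608438195477 200.60156873719012 [[-0.028, -0.983, 0.183, 328.589], [-1.0, 0.026, -0.013, -26.982], [0.008, -0.183, -0.983, 1472.157], [0.0, 0.0, 0.0, 1.0]] 0.9959396258503401
wrist 333.9421849389976 333.9421849389976 276.59947596944284 214.24894466407258 [[0.0, -0.28, 0.96, -160.378], [1.0, -0.001, -0.001, -0.544], [0.001, 0.96, 0.28, -82.106], [0.0, 0.0, 0.0, 1.0]] 0.9958928571428571
```

View pics/top0.png

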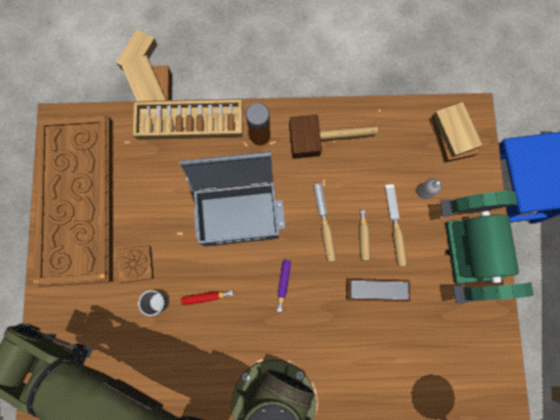

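View pics/scene0.png

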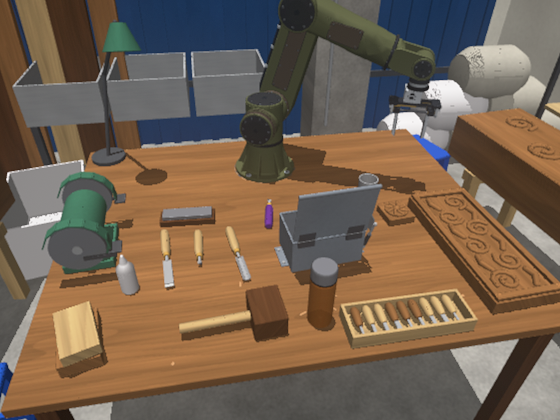

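View pics/wrist0.png

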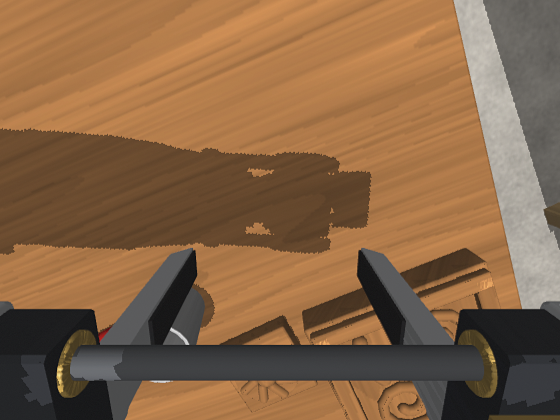

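Candidates in the top view are:
- The natural wooden tool at (364,235), which has a short stub.
- The wooden tools at (325,222) and (396,225), both with full blades.
- The purple tool at (284,285) and the red one at (207,297), both decoys.
- The tools in the rack at (190,118).

My choice is (364,235). I'll check it in a close crop and measure it.

```bash
cat > h.py <<'E'
import numpy as np,cv2
def load(n): return dict(np.load(n))
def ray(c,u,v,z):
    P=c["pose"]; d=P[:3,:3]@np.array([(u-c["cx"])/c["fx"],(v-c["cy"])/c["fy"],1]); o=P[:3,3]
    return o+d*(z-o[2])/d[2]
def cloud(c,P=None):
    P=c["pose"] if P is None else P
    h,w=c["range_z"].shape; u,v=np.meshgrid(np.arange(w),np.arange(h)); z=c["range_z"]
    X=np.stack([(u-c["cx"])/c["fx"]*z,(v-c["cy"])/c["fy"]*z,z],-1)
    W=X@P[:3,:3].T+P[:3,3]; W[z<=0]=np.nan; return W
E
python3 - <<'E'
from h import *
c=load("top0.npz"); W=cloud(c); im=c["color"]
a=cv2.resize(im[170:280,300:430],None,fx=4,fy=4,interpolation=cv2.INTER_CUBIC)
cv2.imwrite("pics/tools.png",a)
cv2.imwrite("pics/box.png",cv2.resize(im[140:260,170:300],None,fx=5,fy=5,interpolation=cv2.INTER_CUBIC))
print("bench z",np.nanmedian(W[260:280,230:270,2]))
# tool: height mask
m=(W[...,2]>8)&(W[...,2]<45); m[:, :345]=0; m[:,382:]=0; m[:200]=0;m[270:]=0
ys,xs=np.where(m); p=np.c_[xs,ys].astype(float)
print(len(xs), xs.min(),xs.max(),ys.min(),ys.max(),'ztop',np.percentile(W[m][:,2],[50,95]))
q=np.array([ray(c,u,v,20)[:2] for u,v in p])
r=cv2.minAreaRect(q.astype(np.float32)); print(r)
hsv=cv2.cvtColor(im,cv2.COLOR_BGR2HSV)
for v in range(206,266,3): print(v, [tuple(hsv[v,u]) for u in (364,)], W[v,364].round(0))
for n in (190,200,210,220,235,250,262,270,275,280):
    pass
# box
for v in range(150,250,5): print(v,W[v,235].round(0))
E
```

```text
bench z 0.19969449713676113
418 345 379 201 268 ztop [24.23425206 30.99456489]
((490.097900390625, -284.995361328125), (100.10277557373047, 208.73626708984375), 84.52230834960938)
206 [(np.uint8(15), np.uint8(144), np.uint8(173))] [ 578. -301.   -2.]
209 [(np.uint8(13), np.uint8(117), np.uint8(168))] [ 569. -301.   -4.]
212 [(np.uint8(10), np.uint8(32), np.uint8(174))] [ 557. -298.   10.]
215 [(np.uint8(11), np.uint8(47), np.uint8(158))] [ 547. -296.   17.]
218 [(np.uint8(12), np.uint8(58), np.uint8(180))] [ 537. -295.   17.]
221 [(np.uint8(20), np.uint8(152), np.uint8(216))] [ 527. -293.   24.]
224 [(np.uint8(18), np.uint8(108), np.uint8(201))] [ 517. -292.   29.]
227 [(np.uint8(18), np.uint8(106), np.uint8(205))] [ 508. -291.   29.]
230 [(np.uint8(19), np.uint8(108), np.uint8(203))] [ 498. -291.   30.]
233 [(np.uint8(19), np.uint8(107), np.uint8(202))] [ 489. -290.   30.]
236 [(np.uint8(19), np.uint8(105), np.uint8(204))] [ 480. -290.   29.]
239 [(np.uint8(18), np.uint8(108), np.uint8(204))] [ 471. -289.   28.]
242 [(np.uint8(19), np.uint8(109), np.uint8(204))] [ 462. -289.   29.]

[... 216 characters left out ...]
 [(np.uint8(18), np.uint8(104), np.uint8(199))] [ 426. -287.   25.]
257 [(np.uint8(19), np.uint8(104), np.uint8(192))] [ 417. -287.   24.]
260 [(np.uint8(17), np.uint8(116), np.uint8(147))] [ 408. -288.   13.]
263 [(np.uint8(14), np.uint8(152), np.uint8(144))] [ 400. -290.    1.]
150 [771. 104.   2.]
155 [666.  77. 310.]
160 [657.  78. 294.]
165 [652.  81. 262.]
170 [646.  84. 231.]
175 [640.  87. 201.]
180 [633.  90. 171.]
185 [627.  94. 131.]
190 [621.  97.  93.]
195 [621. 104.  17.]
200 [608. 106.   2.]
205 [591. 106.   6.]
210 [576. 106.  -0.]
215 [559. 106.   5.]
220 [544. 106.   3.]
225 [528. 106.   3.]
230 [512. 107.   3.]
235 [497. 107.   4.]
240 [473. 100.  78.]
245 [467. 108.  -6.]
```

View pics/tools.png

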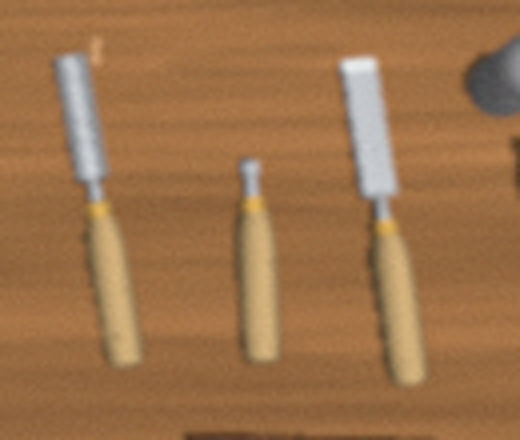

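View pics/box.png

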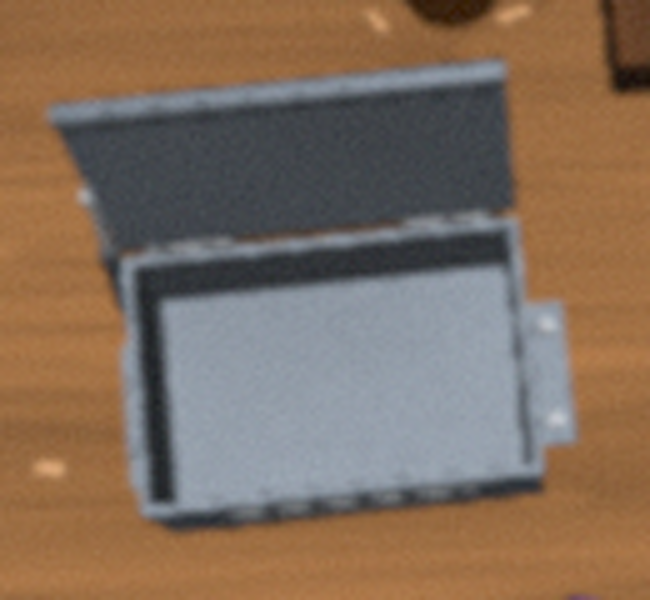

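The crop confirms it: the middle tool, crop (255,260), has only a short stub. The tools on either side have full blades. In the box crop the rim corners are at about (145,517), (540,483), (122,258) and (520,222). Next I'll measure the tool axis and the box frame.

```bash
python3 - <<'E'
from h import *
c=load("top0.npz"); W=cloud(c); im=c["color"]
hsv=cv2.cvtColor(im,cv2.COLOR_BGR2HSV)
m=((hsv[...,1]<125)&(hsv[...,2]>150)).astype(np.uint8)
m[:, :352]=0; m[:,376:]=0; m[:205]=0;m[266:]=0
n,l,st,ce=cv2.connectedComponentsWithStats(m); print(st[1:],ce[1:])
k=1+np.argmax(st[1:,4]); ys,xs=np.where(l==k)
q=np.array([ray(c,u,v,16)[:2] for u,v in zip(xs,ys)])
vx,vy,x0,y0=cv2.fitLine(q.astype(np.float32),cv2.DIST_L2,0,.01,.01).ravel()
if vx<0: vx,vy=-vx,-vy
t=(q-[x0,y0])@[vx,vy]; print("axis",np.arctan2(vy,vx),"t",t.min(),t.max(), "ends",[x0+t.min()*vx,y0+t.min()*vy],[x0+t.max()*vx,y0+t.max()*vy])
s=(q-[x0,y0])@[-vy,vx]; print("width",np.percentile(s,[1,99]))
mid=np.array([x0,y0])+(t.min()+57)*np.array([vx,vy]); mid2=np.array([x0,y0])+(t.max()-100)*np.array([vx,vy]); print(mid,mid2)
co=[(145,517),(540,483),(520,222),(122,258)]
C=np.array([ray(c,170+u/5,140+v/5,120)[:2] for u,v in co]); print(C.round(1),C.mean(0)); 
for i in range(4): print(np.linalg.norm(C[i]-C[(i+1)%4]).round(1), np.arctan2(*(C[(i+1)%4]-C[i])[::-1]).round(3))
# bead
for u,v in [(60,112),(500,72)]: print("edge",ray(c,170+u/5,140+v/5,307))
# scene check of flap plane
c2=load("scene0.npz"); W2=cloud(c2)
for w,nm in((W,"top"),(W2,"scene")):
    m=(w[...,2]>140)&(w[...,2]<320)&(w[...,0]>560)&(w[...,0]<700)&(w[...,1]>-60)&(w[...,1]<240)
    p=w[m]; print(nm,m.sum(),np.percentile(p,[1,50,99],axis=0).round(0).tolist())
    A=np.c_[p[:,1:],np.ones(len(p))]; print(np.linalg.lstsq(A,p[:,0],rcond=None)[0])
for wi,nm in((W,"top"),(W2,"scene")):
    m=(wi[...,2]>116)&(wi[...,2]<126)&(wi[...,0]>420)&(wi[...,0]<640)&(wi[...,1]>-40)&(wi[...,1]<230)
    print(nm,m.sum(),cv2.minAreaRect(wi[m][:,:2].astype(np.float32)))
E
```

```text
[[361 209   5  11  44]
 [361 223   9  38 286]] [[363.22727273 214.        ]
 [365.04195804 241.5979021 ]]
axis -0.0077218027 t -56.479801419884964 57.76389527215742 ends [np.float64(407.720032444131), np.float64(-293.9197744533937)] [np.float64(521.9603244086937), np.float64(-294.8019329594884)]
width [-11.99983738  11.75313898]
[ 464.71833371 -294.35991283] [ 421.96330464 -294.02976037]
[[462.1 198.8]
 [475.5 -26.8]
 [628.6 -19.1]
 [613.3 212.9]] [544.85798145  91.46273186]
226.0 -1.512
153.4 0.05
232.4 1.637
151.8 -3.049
edge [650.30357728 211.55325211 307.        ]
edge [665.5824177  -11.87986003 307.        ]
top 2507 [[623.0, -13.0, 143.0], [646.0, 101.0, 240.0], [668.0, 214.0, 314.0]]
[-7.89517231e-02  1.74347134e-01  6.12087029e+02]
scene 3445 [[625.0, -14.0, 142.0], [646.0, 98.0, 233.0], [669.0, 215.0, 312.0]]
[-7.23925945e-02  1.72647615e-01  6.13611335e+02]
top 490 ((552.2865600585938, 98.58428955078125), (160.5997772216797, 244.3939666748047), 4.445866107940674)
scene 266 ((552.7451782226562, 96.3026351928711), (164.133056640625, 242.02911376953125), 3.2118821144104004)
```

```bash
cat >> h.py <<'E'
from scipy.spatial.transform import Rotation as R
def rot(s): return R.from_euler("xyz",s["eef_rot"])
def show(s):
    M=rot(s).as_matrix(); print("t",round(s["clock"],2),"pos",s["eef_pos"].round(1),"x",M[:,0].round(3),"y",M[:,1].round(3),"j",s["joints"].round(3),"F",s["wrist_force"].round(1),"gap",round(s["finger_gap"],1)); return M
E
python3 - <<'E'
from h import *
from cell import manip
show(manip.read_state())
c=load("top0.npz")
for u,v,z in((363.2,214,14),(365.04,241.6,14),(363.2,209,14),(366,261,14)): print(ray(c,u,v,z))
E
```

```text
t 0.15 pos [204.4 510.4 224. ] x [-0.    -0.001 -1.   ] y [ 0.372  0.928 -0.001] j [ 1.123  0.3    1.521 -0.     1.321 -0.067] F [-0.8 -0.2 -0.2] gap 93.8
[ 550.43211152 -294.09999589   14.        ]
[ 464.24897651 -294.7153235    14.        ]
[ 566.21619333 -295.0293289    14.        ]
[ 404.78946325 -294.11858714   14.        ]
```

Call:
jog_arm(series=[0,0,-2.76,0.26,-0.805,-0.03,1,0,0,-2.76,0.26,-0.805,-0.03,1,0,0,-2.76,0.26,-0.805,-0.03,1,0,0,-2.76,0.26,-0.805,-0.03,1,0,0,-2.76,0.26,-0.805,-0.03,1,0,0,-2.76,0.26,-0.805,-0.03,1,0,0,-2.76,0.26,-0.805,-0.03,1,0,0,-2.76,0.26,-0.805,-0.03,1,0,0,-2.76,0.26,-0.805,-0.03,1,0,0,-2.76,0.26,-0.805,-0.03,1,0,0,-2.76,0.26,-0.805,-0.03,1,0,0,-2.76,0.26,-0.805,-0.03,1,0,0,-2.76,0.26,-0.805,-0.03,1,0,0,-2.76,0.26,-0.805,-0.03,1,0,0,-2.76,0.26,-0.805,-0.03,1,0,0,-2.76,0.26,-0.805,-0.03,1,0,0,-2.76,0.26,-0.805,-0.03,1,0,0,-2.76,0.26,-0.805,-0.03,1], squeeze=20)

```text
clock: 2.4
eef_pos: [464.5, -294.0, 194.6]
eef_rot: [2.531, 1.571, -0.607]
wrist_force: [-0.2, -0.2, -0.3]
finger_gap: 94.2
```

```bash
python3 - <<'E'
from h import *
from cell import manip
s=manip.read_state(); M=show(s); c=manip.camera("wrist"); np.savez("wrist1.npz",**c,eef=s["eef_pos"],M=M)
cv2.imwrite("pics/wrist1.png",c["color"])
E
```

```text
t 2.4 pos [ 464.5 -294.   194.6] x [ 0. -0. -1.] y [ 0.003 -1.     0.   ] j [-0.631  0.325  1.56   0.     1.257  0.937] F [-0.2 -0.2 -0.3] gap 94.2
```

View pics/wrist1.png

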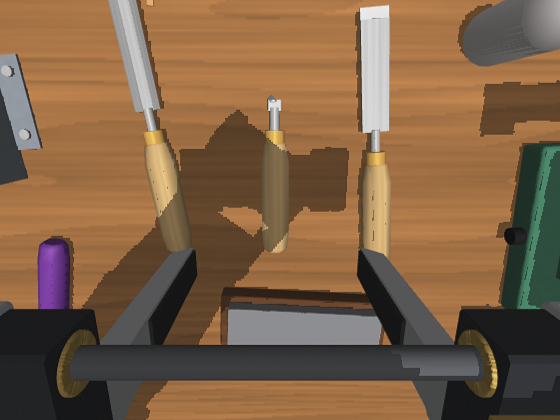

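The wrist view shows the stub tool centred: stub at (275,110), handle from (275,140) to (276,250). The sound tools are clear of it on both sides. I'll check its axis from this view.

```bash
python3 - <<'E'
from h import *
c=load("wrist1.npz"); T=np.eye(4); T[:3,:3]=c["M"]; T[:3,3]=c["eef"]; c["pose"]=T@c["mount"]
W=cloud(c); m=(W[...,2]>10)&(abs(W[...,1]+294)<35)&(W[...,0]>395)&(W[...,0]<600)
p=W[m]; print(len(p),p.min(0),p.max(0))
for a,b in((400,420),(420,450),(450,480),(480,510),(510,530),(530,570)):
    q=p[(p[:,0]>a)&(p[:,0]<b)]; print(a,len(q),np.percentile(q[:,1],[2,98]).round(1),np.median(q[:,1]).round(1),q[:,2].max().round(1))
for u,v in((276,252),(275,138),(275,97)): print(ray(c,u,v,14))
E
```

```text
14153 [ 405.8555849  -328.99871559   10.57325781] [ 565.68497461 -259.00778489  292.69976502]
400 240 [-304.9 -281. ] -292.8 29.0
420 723 [-306.4 -279.2] -292.8 30.4
450 781 [-306.2 -279.3] -292.8 30.2
480 11546 [-327.5 -260.5] -293.8 292.7
510 450 [-302.6 -281.8] -291.8 28.3
530 413 [-298.7 -285. ] -291.8 24.3
[ 403.15462033 -293.90855556   14.        ]
[ 525.47845281 -292.72874671   14.        ]
[ 564.11503295 -292.70318081   14.        ]
```

Call:
jog_arm(series=[0,0,0,-0.001,0.001,-0.05,1,0,0,0,-0.001,0.001,-0.1,1,0,0,0,-0.001,0.001,-0.14,1,0,0,0,-0.001,0.001,-0.16,1,0,0,0,-0.001,0.001,-0.169,1,0,0,0,-0.001,0.001,-0.169,1,0,0,0,-0.001,0.001,-0.169,-1,0,0,0,-0.001,0.001,-0.169,-1,0,0,0,-0.001,0.001,-0.169,-1,0,0,0,-0.001,0.001,-0.169,-1,0,0,0,-0.001,0.001,-0.169,-1,0,0,0,-0.001,0.001,-0.169,-1], squeeze=20)

```text
clock: 3.95
eef_pos: [463.4, -293.4, 25.5]
eef_rot: [2.824, 1.571, -0.317]
wrist_force: [0.1, -1.1, -0.9]
finger_gap: 37.4
```

Call:
jog_arm(series=[0,0,0,0,0,0,-1,0,0,0,0,0,0,-1,0,0,0,0,0,0,-1,0,0,0,0,0,0,-1,0,0,0,0,0,0.02,-1,0,0,0,0,0,0.06,-1,0,0,0,0,0,0.12,-1,0,0,0,0,0,0.18,-1,0,0,0,0,0,0.224,-1,0,0,0,0,0,0.224,-1])

```text
clock: 5.2
eef_pos: [464.2, -294.0, 252.7]
eef_rot: [2.506, 1.565, -0.635]
wrist_force: [-0.6, -0.2, -1.9]
finger_gap: 27.8
```

```bash
python3 - <<'E'
from h import *
from cell import manip
s=manip.read_state(); M=show(s); c=manip.camera("wrist")
cv2.imwrite("pics/wrist2.png",c["color"])
cx,yaw=np.array([548,93.]),.072
e=np.array([np.cos(yaw),np.sin(yaw)]); n=np.array([-e[1],e[0]])
tgt=cx-20*e-21*n; print("target",tgt,"shift",tgt-s["eef_pos"][:2])
a=np.arctan2(M[1,1],M[0,1]); print("jaw",a,"turn",yaw-a)
E
```

```text
t 5.2 pos [ 464.2 -294.   252.7] x [ 0.005 -0.003 -1.   ] y [ 0.001 -1.     0.003] j [-0.631  0.275  1.487 -0.     1.374  0.939] F [-0.6 -0.2 -1.9] gap 27.8
target [529.56251158  70.61565233] shift [ 65.40772769 364.58042776]
jaw -1.569976463328761 turn 1.641976463328761
```

View pics/wrist2.png

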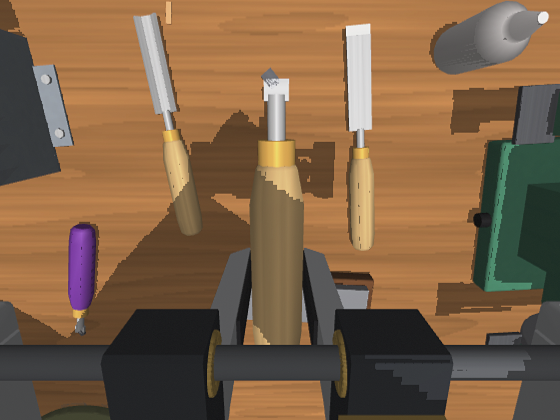

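The gouge is held and lifted: gap 27.8 mm, handle centred at (276,250). I'll carry it over the box, turning it by 1.642 rad.

Call:
jog_arm(series=[0,0,1.642,0,0.365,0,-1,0,0,1.642,0,0.365,0,-1,0,0,1.642,0,0.365,0,-1,0,0,1.642,0,0.365,0,-1,0,0,1.642,0,0.365,0,-1,0,0,1.642,0,0.365,0,-1,0,0,1.642,0,0.365,0,-1,0,0,1.642,0,0.365,0,-1,0,0,1.642,0,0.365,0,-1,0,0,1.642,0.065,0.365,0,-1,0,0,1.642,0.065,0.365,0,-1,0,0,1.642,0.065,0.365,-0.03,-1,0,0,1.642,0.065,0.365,-0.06,-1,0,0,1.642,0.065,0.365,-0.06,-1])

```text
clock: 7.0
eef_pos: [526.8, 71.5, 186.8]
eef_rot: [-1.576, 1.565, -3.075]
wrist_force: [0.2, -0.1, 0.1]
finger_gap: 27.8
```

```bash
python3 - <<'E'
from h import *
from cell import manip
s=manip.read_state(); M=show(s)
for n in("top","scene"):
    c=manip.camera(n); np.savez(n+"3.npz",**c)
    im=c["color"]; im=im[120:280,150:330] if n=="top" else im[150:290,240:420]
    cv2.imwrite(f"pics/{n}3.png",cv2.resize(im,None,fx=4,fy=4,interpolation=cv2.INTER_CUBIC))
E
```

```text
t 7.0 pos [526.8  71.5 186.8] x [-0.006 -0.    -1.   ] y [ 0.997  0.072 -0.006] j [ 0.066  0.296  1.616 -0.     1.235 -0.006] F [ 0.2 -0.1  0.1] gap 27.8
```

View pics/top3.png

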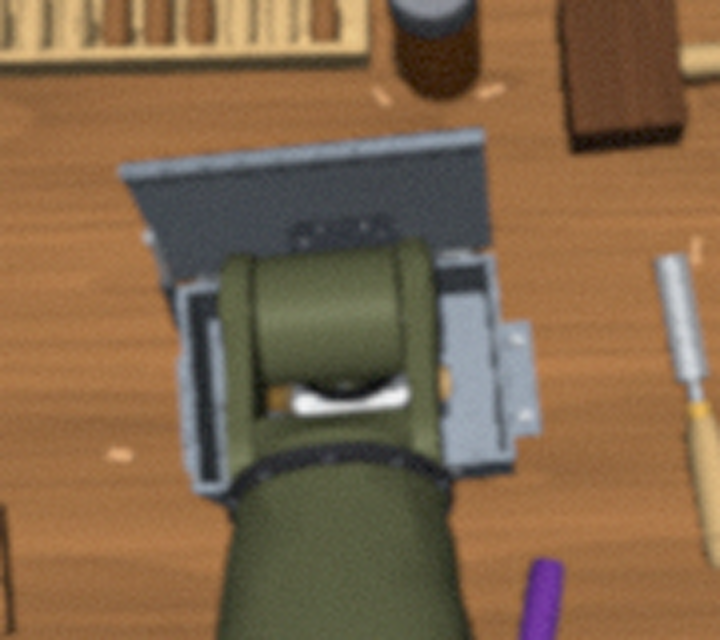

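View pics/scene3.png

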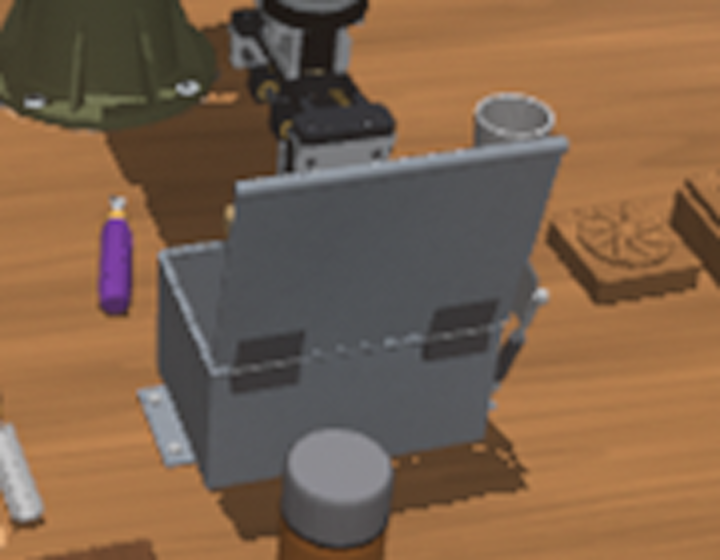

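The gouge hangs over the mouth, with the handle ends visible either side of the wrist at crop (275,398) and (445,385). Body is clear of the flap. I'll lower it to just above the rim clearance and release.

Call:
jog_arm(series=[0,0,0,-0.003,0,-0.04,-1,0,0,0,-0.003,0,-0.08,-1,0,0,0,-0.003,0,-0.11,-1,0,0,0,-0.003,0,-0.13,-1,0,0,0,-0.003,0,-0.139,-1,0,0,0,-0.003,0,-0.139,-1,0,0,0,-0.003,0,-0.139,-1])

```text
clock: 7.98
eef_pos: [526.0, 71.6, 51.6]
eef_rot: [1.569, 1.569, 0.071]
wrist_force: [-0.2, -1.1, -0.6]
finger_gap: 27.7
```

Call:
jog_arm(series=[0,0,0,0,0,-0.002,-0.15,0,0,0,0,0,-0.002,-0.15,0,0,0,0,0,-0.002,-0.15,0,0,0,0,0,-0.002,-0.15,0,0,0,0,0,-0.002,-0.15,0,0,0,0,0,-0.002,-0.15,0,0,0,0,0,0.04,-0.15,0,0,0,0,0,0.09,-0.15,0,0,0,0,0,0.14,-0.15,0,0,0,0,0,0.2,-0.15,0,0,0,0,0,0.25,-0.15,0,0,0,-0.05,0,0.31,-0.15,0,0,0,-0.11,0,0.35,-0.15,0,0,0,-0.11,0,0.35,-0.15])

```text
clock: 9.72
eef_pos: [413.7, 71.6, 403.1]
eef_rot: [1.6, 1.567, 0.101]
wrist_force: [-0.1, -0.1, -0.2]
finger_gap: 39.9
```

```bash
python3 - <<'E'
from h import *
from cell import manip
s=manip.read_state(); M=show(s); 
c=manip.camera("wrist"); np.savez("wrist4.npz",**c,eef=s["eef_pos"],M=M)
cv2.imwrite("pics/wrist4.png",c["color"])
c=manip.camera("top"); np.savez("top4.npz",**c); cv2.imwrite("pics/top4.png",c["color"])
E
```

```text
t 9.72 pos [413.7  71.6 403.1] x [ 0.004  0.    -1.   ] y [0.997 0.072 0.004] j [ 0.084 -0.076  1.532  0.     1.681  0.012] F [-0.1 -0.1 -0.2] gap 39.9
```

View pics/wrist4.png

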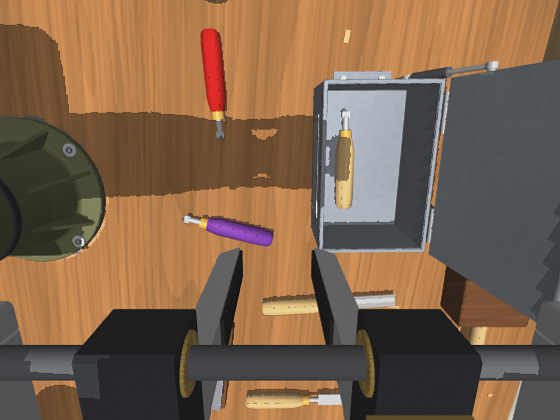

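View pics/top4.png

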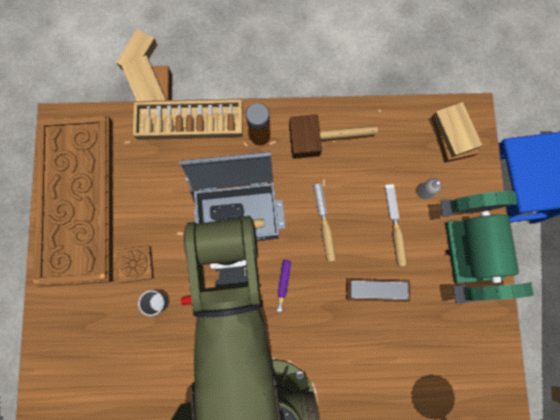

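The wrist view shows the gouge lying in the box at (345,165), clear of the walls. The flap stands undisturbed. Next I'll refine the flap and box geometry.

```bash
python3 - <<'E'
from h import *
from scipy.optimize import least_squares
c=load("wrist4.npz"); T=np.eye(4); T[:3,:3]=c["M"]; T[:3,3]=c["eef"]; c["pose"]=T@c["mount"]; W4=cloud(c)
for nm,W in(("w",W4),("top",cloud(load("top0.npz"))),("scene",cloud(load("scene0.npz")))):
    m=(W[...,2]>140)&(W[...,2]<290)&(W[...,0]>590)&(W[...,0]<700)&(W[...,1]>0)&(W[...,1]<200); p=W[m]
    if len(p)<50: print(nm,"none");continue
    k,_,_,_=np.linalg.lstsq(np.c_[p[:,1:],np.ones(len(p))],p[:,0],rcond=None); print(nm,len(p),k.round(3),"x@z124,y98:",k@[98,124,1],"x@305:",k@[100,305,1])
    m=(W[...,2]>300)&(W[...,2]<325)&(W[...,0]>600)&(W[...,0]<720)&(W[...,1]>-60)&(W[...,1]<240); p=W[m]
    if len(p)>10: print(" bead",len(p),p.mean(0).round(1),np.percentile(p,[2,98],axis=0).round(1).tolist())
    m=(W[...,2]>117)&(W[...,2]<124)&(W[...,0]>430)&(W[...,0]<620)&(W[...,1]>-50)&(W[...,1]<230); p=W[m]
    print(" rim",len(p),cv2.minAreaRect(p[:,:2].astype(np.float32)))
# rim corners outer in wrist4 : view for pixels (u,v)
for u,v in((311,248),(430,250),(442,81),(315,84)): print(ray(c,u,v,120).round(1))
D=[(.3005,1.5216,(204.3,510.4,223.9)),(.325,1.56,(464.5,-294,194.6)),(.275,1.487,(464.2,-294,252.7)),(-.076,1.532,(413.7,71.6,403.1)),(.296,1.616,(526.8,71.5,186.8))]
def f(q):
    o=[]
    for a,b,p in D:
        o+=[q[0]+q[1]*np.sin(a)+q[2]*np.sin(a+b)-np.hypot(p[0],p[1]),q[3]+q[1]*np.cos(a)+q[2]*np.cos(a+b)-p[2]]
    return o
r=least_squares(f,[0,450,400,0]); print(r.x,r.fun)
E
```

```text
w 21826 [-7.90000e-02  1.76000e-01  6.10317e+02] x@z124,y98: 624.3800458064009 x@305: 656.0738259949363
 bead 208 [658.5  28.9 305.2] [[656.2, 15.5, 300.1], [660.8, 48.2, 309.6]]
 rim 2239 ((550.2096557617188, 97.4697265625), (158.22833251953125, 240.76148986816406), 4.519664764404297)
top 1706 [-8.10000e-02  1.77000e-01  6.11638e+02] x@z124,y98: 625.6354905325614 x@305: 657.4709286928114
 bead 428 [658.1 102.1 309.5] [[646.0, -9.4, 303.8], [670.4, 212.8, 314.4]]
 rim 322 ((549.4246826171875, 92.13887023925781), (153.89398193359375, 231.98558044433594), 4.445866107940674)
scene 2419 [-8.00000e-02  1.74000e-01  6.13592e+02] x@z124,y98: 627.3260329156595 x@305: 658.6599780700027
 bead 377 [661.   97.3 308.8] [[650.0, -13.0, 302.3], [671.8, 212.1, 313.7]]
 rim 113 ((547.8998413085938, 91.76588439941406), (240.65487670898438, 144.18862915039062), 89.9874038696289)
[470.1 -22.6 120. ]
[640.4 -13.8 120. ]
[610.3 210.2 120. ]
[453.3 195.5 120. ]
[  2.38153039 376.6972212  449.26627933 -23.86845932] [-0.73213493  0.33078547  0.21192535 -0.34095366 -3.71887956  0.59552856
  0.23909198  0.10230144  3.99999716 -0.68766182]
```

Call:
jog_arm(series=[0.014,-0.175,0,0,0,0,-0.15,0.028,-0.35,0,0,0,0,-0.15,0.042,-0.525,0,0,0,0,-0.15,0.042,-0.525,0,0,0,0,-0.15,0.042,-0.525,0,0,0,0,-0.15])

```text
clock: 10.45
eef_pos: [415.9, 71.6, 400.2]
eef_rot: [1.579, 1.048, 0.08]
wrist_force: [0.4, 0.6, -0.0]
finger_gap: 39.6
```

```bash
python3 - <<'E'
from h import *
from cell import manip
s=manip.read_state(); M=show(s); j=s["joints"]
p=s["eef_pos"]; a,b=j[1],j[1]+j[2]
t=j[1]+j[2]+j[4]
w=np.array([2.4+376.7*np.sin(a)+449.3*np.sin(b),376.7*np.cos(a)+449.3*np.cos(b)])
r=np.hypot(p[0],p[1])
print("tilt",np.pi-t,"L3 from r",(r-w[0])/np.sin(t)," h-eq: z=h+w+L3cos; h-L3=-23.9:", (p[2]-w[1]+23.9)/(1+np.cos(t)))
E
```

```text
t 10.45 pos [415.9  71.6 400.2] x [ 0.498  0.04  -0.866] y [0.864 0.061 0.499] j [ 0.085 -0.373  1.848 -0.003  1.144  0.014] F [ 0.4  0.6 -0. ] gap 39.6
tilt 0.5228183173404481 L3 from r 219.46651041019874  h-eq: z=h+w+L3cos; h-L3=-23.9: 227.8090280678002
```

```bash
cat >> h.py <<'E'
YAW=.079; E3=np.array([np.cos(YAW),np.sin(YAW),0]); N3=np.array([-E3[1],E3[0],0]); Z3=np.array([0,0,1.])
H=np.array([626.7,98.5,124.])
def tcp(phi,tau,gap,back=10,inner=True):
    bead=H+184*(-np.cos(phi)*E3+np.sin(phi)*Z3)
    d=np.sin(tau)*E3-np.cos(tau)*Z3; nj=np.cos(tau)*E3+np.sin(tau)*Z3
    return bead-back*d+((gap/2-6)*nj if inner else 0)
def ik(p,tau,L3=222):
    L1,L2=376.7,449.3; x=np.hypot(p[0],p[1])-2.4-L3*np.sin(tau); z=p[2]+23.9-L3+L3*np.cos(tau); D=np.hypot(x,z)
    j3=np.arccos(np.clip((D*D-L1*L1-L2*L2)/(2*L1*L2),-1,1)); j2=np.arctan2(x,z)-np.arctan2(L2*np.sin(j3),L1+L2*np.cos(j3))
    return np.array([j2,j3,np.pi-tau-j2-j3])
E
python3 - <<'E'
from h import *
for phi,tau in((1.745,0),(1.745,.25),(1.4,.15),(1.1,.3),(.8,.5),(.5,.65),(.25,.7),(.1,.7),(0,.7),(0,.8),(0,.6)):
    p=tcp(phi,tau,24); print(phi,tau,p.round(0),ik(p,tau).round(2))
E
```

```text
1.745 0 [664. 101. 315.] [0.63 0.86 1.65]
1.745 0.25 [662. 101. 316.] [0.45 1.14 1.31]
1.4 0.15 [600.  96. 316.] [0.33 1.28 1.38]
1.1 0.3 [546.  92. 299.] [0.11 1.6  1.13]
0.8 0.5 [499.  88. 268.] [-0.1   1.92  0.82]
0.5 0.65 [464.  86. 224.] [-0.22  2.17  0.54]
0.25 0.7 [447.  84. 181.] [-0.23  2.3   0.37]
0.1 0.7 [442.  84. 154.] [-0.19  2.34  0.3 ]
0 0.7 [441.  84. 136.] [-0.16  2.36  0.24]
0 0.8 [440.  84. 135.] [-0.17  2.42  0.1 ]
0 0.6 [443.  84. 136.] [-0.13  2.3   0.37]
```

Call:
jog_arm(series=[-0.013,0.17,0,0.06,0.007,0,-0.15,-0.026,0.34,0,0.12,0.015,0,-0.15,-0.042,0.525,0,0.18,0.022,0,-0.15,-0.042,0.525,0,0.243,0.029,-0.02,-0.15,-0.042,0.525,0,0.243,0.029,-0.04,-0.15,-0.042,0.525,0,0.243,0.029,-0.04,-0.15])

```text
clock: 11.2
eef_pos: [661.1, 100.6, 350.2]
eef_rot: [-1.544, 1.554, -3.043]
wrist_force: [-1.0, -0.1, -0.4]
finger_gap: 39.7
```

```bash
python3 - <<'E'
from h import *
from cell import manip
s=manip.read_state(); M=show(s); print(tcp(1.745,0,12))
c=manip.camera("scene"); cv2.imwrite("pics/scene5.png",cv2.resize(c["color"][100:290,240:440],None,fx=4,fy=3.15))
c=manip.camera("wrist"); np.savez("wrist5.npz",**c,eef=s["eef_pos"],M=M); cv2.imwrite("pics/wrist5.png",c["color"])
T=np.eye(4); T[:3,:3]=M; T[:3,3]=s["eef_pos"]; W=cloud(c,T@c["mount"])
m=(W[...,2]>285)&(W[...,2]<320)&(W[...,0]<700); p=W[m]; print(m.sum(), p.mean(0) if len(p) else 0, p[p[:,2]>306].mean(0).round(1),p[:,2].max())
E
```

```text
t 11.2 pos [661.1 100.6 350.2] x [-0.016 -0.002 -1.   ] y [ 0.997  0.072 -0.016] j [ 0.096  0.553  0.883 -0.     1.722  0.025] F [-1.  -0.1 -0.4] gap 39.7
[658.49213498 101.01681666 315.21513675]
5404 [656.71274937 130.15968583 305.43811065] [657.1 125.9 306.7] 308.5155253533251
```

View pics/scene5.png

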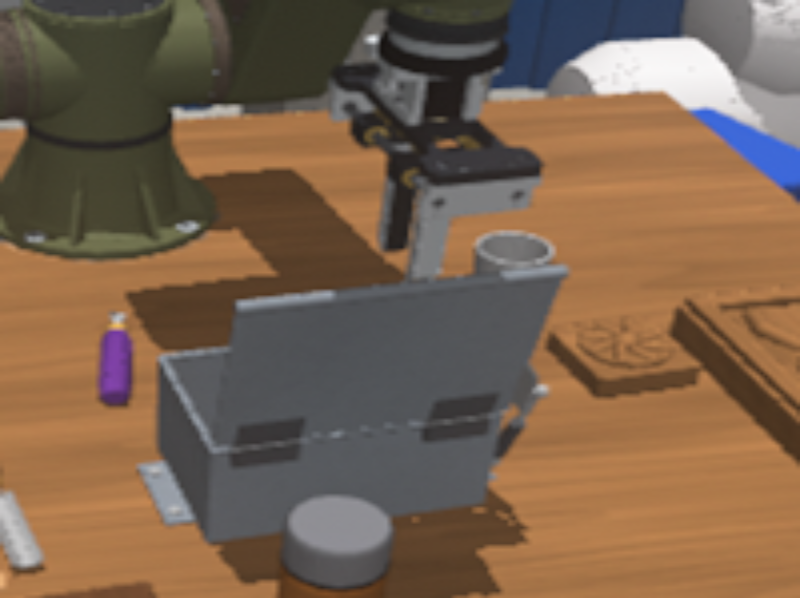

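View pics/wrist5.png

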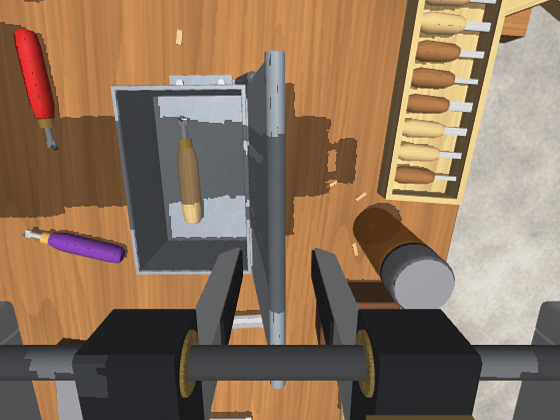

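The wrist view shows the bead at column 276, midway between the fingers at 240 and 312. The gouge lies in the box at (190,170). I'll descend over the bead and close to a loose fork.

Call:
jog_arm(series=[0,0,0,0,0,0,-0.15,0,0,0,0,0,-0.02,-0.15,0,0,0,0,0,-0.04,-0.15,0,0,0,0,0,-0.045,-0.15,0,0,0,0,0,-0.045,-0.15,0,0,0,0,0,-0.045,-0.15])

```text
clock: 12.05
eef_pos: [658.5, 100.6, 317.0]
eef_rot: [1.599, 1.569, 0.1]
wrist_force: [-0.7, -0.9, -0.6]
finger_gap: 39.9
```

```bash
python3 - <<'E'
from h import *
from cell import manip
s=manip.read_state(); M=show(s); print(tcp(1.745,0,12))
E
```

```text
t 12.05 pos [658.5 100.6 317. ] x [ 0.002  0.    -1.   ] y [0.997 0.072 0.002] j [0.097 0.533 0.986 0.    1.62  0.025] F [-0.7 -0.9 -0.6] gap 39.9
[658.49213498 101.01681666 315.21513675]
```

Call:
jog_arm(series=[0,0,0,0,0,-0.001,-1,0,0,0,0,0,-0.001,-1,0,0,0,0,0,-0.001,-1,0,0,0,0,0,-0.001,-1,0,0,0,0,0,-0.001,-1,0,0,0,0,0,-0.001,-1,0,0,0,0,0,-0.001,-1], squeeze=15)

```text
clock: 12.92
eef_pos: [658.4, 100.6, 314.5]
eef_rot: [1.453, 1.571, -0.046]
wrist_force: [2.6, -0.3, 0.2]
finger_gap: 11.3
```

```bash
cat > plan.py <<'E'
from h import *
import sys
def rows(start,R0,seq):
    # seq: (phi,tau,gap) ; prints rotvec, shift(m), opening from commanded start
    for phi,tau,gap,val in seq:
        p=tcp(phi,tau,gap); rv=(-(tau-R0))*N3
        print(f"phi {phi:.2f} turn {rv.round(3)[:2]} shift {((p-start)/1000).round(4)} op {val}",ik(p,tau).round(2))
E
python3 - <<'E'
from plan import *
from cell import manip
s=manip.read_state(); show(s)
st=s["eef_pos"]; print(st-tcp(1.745,0,12))
off=st-tcp(1.745,0,12)
rows(tcp(1.745,0,12),0,[(p,t,12,-1) for p,t in zip(np.arange(1.7,1.09,-.05),np.linspace(0.02,.36,13))])
E
```

```text
t 12.93 pos [658.4 100.6 314.5] x [ 0. -0. -1.] y [0.997 0.072 0.   ] j [ 0.097  0.535  0.99  -0.     1.617  0.025] F [ 2.6 -0.3  0.2] gap 11.3
[-0.04614958 -0.42017874 -0.7073539 ]
phi 1.70 turn [ 0.002 -0.02 ] shift [-0.0084 -0.0007  0.0012] op -1 [0.57 0.95 1.6 ]
phi 1.65 turn [ 0.004 -0.048] shift [-0.0178 -0.0014  0.0022] op -1 [0.52 1.02 1.55]
phi 1.60 turn [ 0.006 -0.076] shift [-0.0272 -0.0022  0.0027] op -1 [0.47 1.09 1.51]
phi 1.55 turn [ 0.008 -0.105] shift [-0.0367 -0.0029  0.0027] op -1 [0.42 1.15 1.46]
phi 1.50 turn [ 0.011 -0.133] shift [-0.0461 -0.0036  0.0022] op -1 [0.38 1.22 1.41]
phi 1.45 turn [ 0.013 -0.161] shift [-0.0555 -0.0044  0.0013] op -1 [0.33 1.28 1.37]
phi 1.40 turn [ 0.015 -0.189] shift [-0.0649 -0.0051 -0.0001] op -1 [0.29 1.34 1.32]
phi 1.35 turn [ 0.017 -0.218] shift [-0.0741 -0.0059 -0.0019] op -1 [0.25 1.39 1.28]
phi 1.30 turn [ 0.019 -0.246] shift [-0.0833 -0.0066 -0.0042] op -1 [0.21 1.45 1.23]
phi 1.25 turn [ 0.022 -0.274] shift [-0.0923 -0.0073 -0.007 ] op -1 [0.17 1.5  1.19]
phi 1.20 turn [ 0.024 -0.302] shift [-0.1012 -0.008  -0.0102] op -1 [0.13 1.56 1.15]
phi 1.15 turn [ 0.026 -0.331] shift [-0.11   -0.0087 -0.0138] op -1 [0.1  1.61 1.1 ]
phi 1.10 turn [ 0.028 -0.359] shift [-0.1185 -0.0094 -0.0179] op -1 [0.06 1.66 1.06]
```

The bead is gripped: gap 11.3 mm, side force small. Now I'll tip it forward slowly.

Call:
jog_arm(series=[0.001,-0.01,0,-0.004,-0.0003,0.0006,-1,0.002,-0.02,0,-0.0084,-0.0007,0.0012,-1,0.003,-0.034,0,-0.013,-0.001,0.0017,-1,0.004,-0.048,0,-0.0178,-0.0014,0.0022,-1,0.006,-0.076,0,-0.0272,-0.0022,0.0027,-1,0.008,-0.105,0,-0.0367,-0.0029,0.0027,-1,0.011,-0.133,0,-0.0461,-0.0036,0.0022,-1,0.013,-0.161,0,-0.0555,-0.0044,0.0013,-1,0.015,-0.189,0,-0.0649,-0.0051,-0.0001,-1,0.015,-0.189,0,-0.0649,-0.0051,-0.0001,-1])

```text
clock: 14.18
eef_pos: [592.5, 95.4, 314.4]
eef_rot: [1.578, 1.382, 0.079]
wrist_force: [-1.1, 0.3, 0.1]
finger_gap: 11.4
```

```bash
python3 - <<'E'
from plan import *
from cell import manip
s=manip.read_state(); show(s)
print(tcp(1.4,.189,12))
c=manip.camera("scene"); cv2.imwrite("pics/scene6.png",cv2.resize(c["color"][100:290,240:440],None,fx=4,fy=3.15))
W=cloud(c); m=(W[...,2]>150)&(W[...,2]<270)&(W[...,0]>540)&(W[...,0]<680)&(W[...,1]>130)&(W[...,1]<200); p=W[m]
k=np.linalg.lstsq(np.c_[p[:,1:],np.ones(len(p))],p[:,0],rcond=None)[0]; print("phi est",np.pi/2+np.arctan(k[1]*np.cos(YAW)),k)
E
```

```text
t 14.18 pos [592.5  95.4 314.4] x [ 0.187  0.015 -0.982] y [0.98  0.071 0.188] j [ 0.1    0.257  1.379 -0.004  1.317  0.029] F [-1.1  0.3  0.1] gap 11.4
[593.65067702  95.88365836 315.14467635]
phi est 1.383385864789721 [-7.74639300e-02 -1.90229153e-01  6.59140292e+02]
```

View pics/scene6.png

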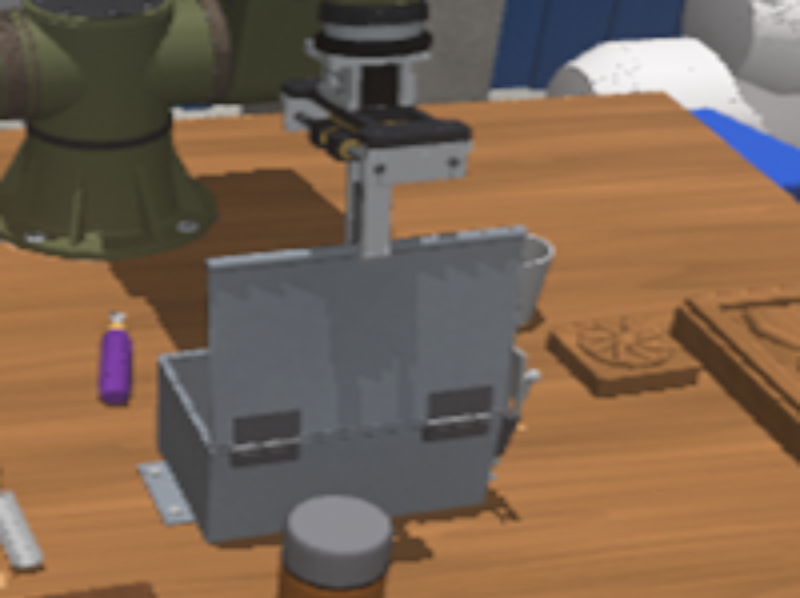

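The flap follows the grip: about 1.385 rad, past centre. I'll continue down to 1.1 rad, then widen to a fork with the bead resting on the inner finger.

```bash
python3 - <<'E'
from plan import *
S=[(p,t,12,-1) for p,t in zip(np.arange(1.35,1.09,-.05),np.linspace(0.218,.36,6))]
S+=[(1.1,.36,g,round(-1+2*g/94,3)) for g in (16,20,24,26,26)]
rows(tcp(1.4,.189,12),.189,S)
E
```

```text
phi 1.35 turn [ 0.002 -0.029] shift [-0.0093 -0.0007 -0.0018] op -1 [0.25 1.39 1.28]
phi 1.30 turn [ 0.005 -0.057] shift [-0.0184 -0.0015 -0.0042] op -1 [0.21 1.45 1.23]
phi 1.25 turn [ 0.007 -0.086] shift [-0.0275 -0.0022 -0.0069] op -1 [0.17 1.5  1.19]
phi 1.20 turn [ 0.009 -0.114] shift [-0.0364 -0.0029 -0.0101] op -1 [0.13 1.56 1.15]
phi 1.15 turn [ 0.011 -0.142] shift [-0.0451 -0.0036 -0.0137] op -1 [0.1  1.61 1.1 ]
phi 1.10 turn [ 0.013 -0.17 ] shift [-0.0537 -0.0042 -0.0178] op -1 [0.06 1.66 1.06]
phi 1.10 turn [ 0.013 -0.17 ] shift [-0.0518 -0.0041 -0.0171] op -0.66 [0.07 1.66 1.06]
phi 1.10 turn [ 0.013 -0.17 ] shift [-0.0499 -0.004  -0.0164] op -0.574 [0.07 1.65 1.06]
phi 1.10 turn [ 0.013 -0.17 ] shift [-0.0481 -0.0038 -0.0157] op -0.489 [0.08 1.64 1.06]
phi 1.10 turn [ 0.013 -0.17 ] shift [-0.0471 -0.0037 -0.0153] op -0.447 [0.08 1.64 1.06]
phi 1.10 turn [ 0.013 -0.17 ] shift [-0.0471 -0.0037 -0.0153] op -0.447 [0.08 1.64 1.06]
```

Call:
jog_arm(series=[0.002,-0.029,0,-0.0093,-0.0007,-0.0018,-1,0.005,-0.057,0,-0.0184,-0.0015,-0.0042,-1,0.007,-0.086,0,-0.0275,-0.0022,-0.0069,-1,0.009,-0.114,0,-0.0364,-0.0029,-0.0101,-1,0.011,-0.142,0,-0.0451,-0.0036,-0.0137,-1,0.013,-0.17,0,-0.0537,-0.0042,-0.0178,-1,0.013,-0.17,0,-0.0537,-0.0042,-0.0178,-1,0.013,-0.17,0,-0.0518,-0.0041,-0.0171,-0.66,0.013,-0.17,0,-0.0499,-0.004,-0.0164,-0.574,0.013,-0.17,0,-0.0481,-0.0038,-0.0157,-0.489,0.013,-0.17,0,-0.0471,-0.0037,-0.0153,-0.447,0.013,-0.17,0,-0.0471,-0.0037,-0.0153,-0.447,0.013,-0.17,0,-0.0471,-0.0037,-0.0153,-0.447], squeeze=30)

```text
clock: 15.85
eef_pos: [546.4, 91.7, 298.9]
eef_rot: [1.576, 1.211, 0.077]
wrist_force: [-2.9, 0.2, -2.4]
finger_gap: 25.7
```

```bash
python3 - <<'E'
from plan import *
from cell import manip
s=manip.read_state(); show(s)
print(tcp(1.1,.36,26))
c=manip.camera("scene"); cv2.imwrite("pics/scene7.png",cv2.resize(c["color"][100:290,240:440],None,fx=4,fy=3.15))
W=cloud(c); m=(W[...,2]>150)&(W[...,2]<270)&(W[...,0]>480)&(W[...,0]<680)&(W[...,1]>130)&(W[...,1]<200); p=W[m]
k=np.linalg.lstsq(np.c_[p[:,1:],np.ones(len(p))],p[:,0],rcond=None)[0]; print("phi est",np.pi/2+np.arctan(k[1]*np.cos(YAW)),k)
E
```

```text
t 15.85 pos [546.4  91.7 298.9] x [ 0.351  0.027 -0.936] y [0.934 0.067 0.352] j [ 0.104  0.068  1.659 -0.011  1.055  0.036] F [-2.9  0.2 -2.4] gap 25.7
[546.51771023  92.15238846 299.80704212]
phi est 1.0910888954577258 [-8.16594290e-02 -5.21866674e-01  7.01063661e+02]
```

View pics/scene7.png

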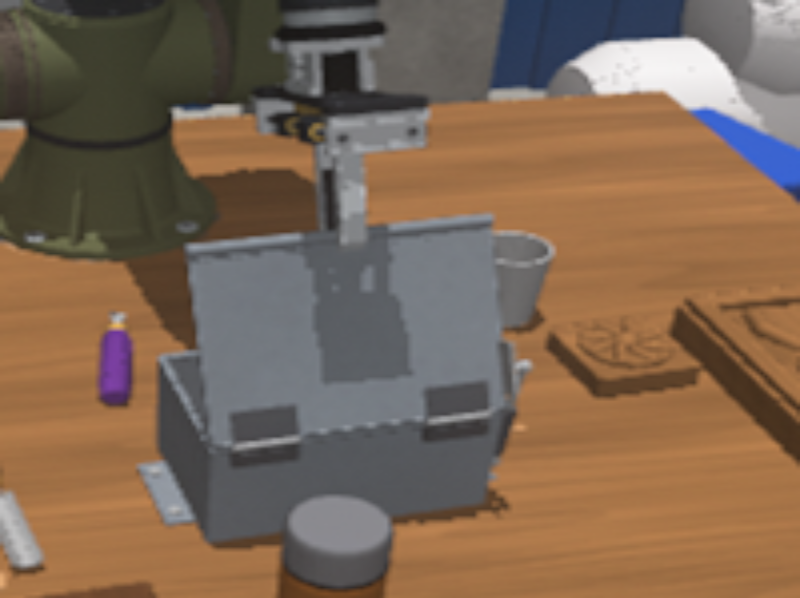

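The flap rests on the inner finger, with about 3.8 N on the wrist and an angle near 1.09 rad. I'll ease it further down.

```bash
python3 - <<'E'
from plan import *
rows(tcp(1.1,.36,26),.36,[(p,t,26,-.447) for p,t in zip(np.arange(1.06,.29,-.045),np.linspace(0.385,.72,18))])
E
```

```text
phi 1.06 turn [ 0.002 -0.025] shift [-0.0068 -0.0005 -0.0034] op -0.447 [0.05 1.68 1.02]
phi 1.02 turn [ 0.004 -0.045] shift [-0.0141 -0.0011 -0.0076] op -0.447 [0.02 1.73 0.99]
phi 0.97 turn [ 0.005 -0.064] shift [-0.0213 -0.0017 -0.012 ] op -0.447 [-0.01  1.77  0.96]
phi 0.93 turn [ 0.007 -0.084] shift [-0.0282 -0.0022 -0.0168] op -0.447 [-0.03  1.81  0.92]
phi 0.88 turn [ 0.008 -0.103] shift [-0.0349 -0.0028 -0.0219] op -0.447 [-0.06  1.85  0.89]
phi 0.84 turn [ 0.01  -0.123] shift [-0.0414 -0.0033 -0.0273] op -0.447 [-0.08  1.88  0.85]
phi 0.79 turn [ 0.011 -0.143] shift [-0.0476 -0.0038 -0.033 ] op -0.447 [-0.1   1.92  0.82]
phi 0.75 turn [ 0.013 -0.162] shift [-0.0536 -0.0042 -0.0389] op -0.447 [-0.12  1.96  0.78]
phi 0.70 turn [ 0.014 -0.182] shift [-0.0593 -0.0047 -0.0451] op -0.447 [-0.14  2.    0.74]
phi 0.66 turn [ 0.016 -0.202] shift [-0.0647 -0.0051 -0.0515] op -0.447 [-0.16  2.03  0.71]
phi 0.61 turn [ 0.018 -0.221] shift [-0.0698 -0.0055 -0.0582] op -0.447 [-0.18  2.07  0.67]
phi 0.57 turn [ 0.019 -0.241] shift [-0.0746 -0.0059 -0.0651] op -0.447 [-0.19  2.1   0.63]
phi 0.52 turn [ 0.021 -0.261] shift [-0.0791 -0.0063 -0.0722] op -0.447 [-0.21  2.14  0.59]
phi 0.48 turn [ 0.022 -0.28 ] shift [-0.0833 -0.0066 -0.0795] op -0.447 [-0.22  2.17  0.55]
phi 0.43 turn [ 0.024 -0.3  ] shift [-0.0872 -0.0069 -0.0869] op -0.447 [-0.23  2.2   0.5 ]
phi 0.39 turn [ 0.025 -0.32 ] shift [-0.0907 -0.0072 -0.0945] op -0.447 [-0.23  2.23  0.46]
phi 0.34 turn [ 0.027 -0.339] shift [-0.0938 -0.0074 -0.1023] op -0.447 [-0.24  2.26  0.42]
phi 0.30 turn [ 0.028 -0.359] shift [-0.0966 -0.0077 -0.1102] op -0.447 [-0.24  2.29  0.37]
```

Call:
jog_arm(series=[0.002,-0.025,0,-0.0068,-0.0005,-0.0034,-0.447,0.004,-0.045,0,-0.0141,-0.0011,-0.0076,-0.447,0.005,-0.064,0,-0.0213,-0.0017,-0.012,-0.447,0.007,-0.084,0,-0.0282,-0.0022,-0.0168,-0.447,0.008,-0.103,0,-0.0349,-0.0028,-0.0219,-0.447,0.01,-0.123,0,-0.0414,-0.0033,-0.0273,-0.447,0.011,-0.143,0,-0.0476,-0.0038,-0.033,-0.447,0.013,-0.162,0,-0.0536,-0.0042,-0.0389,-0.447,0.014,-0.182,0,-0.0593,-0.0047,-0.0451,-0.447,0.016,-0.202,0,-0.0647,-0.0051,-0.0515,-0.447,0.018,-0.221,0,-0.0698,-0.0055,-0.0582,-0.447,0.019,-0.241,0,-0.0746,-0.0059,-0.0651,-0.447,0.019,-0.241,0,-0.0746,-0.0059,-0.0651,-0.447])

```text
clock: 17.52
eef_pos: [471.0, 85.8, 233.1]
eef_rot: [1.577, 0.97, 0.078]
wrist_force: [-5.6, 0.2, -4.5]
finger_gap: 26.3
```

```bash
python3 - <<'E'
from plan import *
from cell import manip
s=manip.read_state(); show(s)
print(tcp(.565,.601,26))
c=manip.camera("scene"); cv2.imwrite("pics/scene8.png",cv2.resize(c["color"][100:290,240:440],None,fx=4,fy=3.15))
W=cloud(c); m=(W[...,2]>140)&(W[...,2]<215)&(W[...,0]>460)&(W[...,0]<620)&(W[...,1]>140)&(W[...,1]<200); p=W[m]
k=np.linalg.lstsq(np.c_[p[:,:2],np.ones(len(p))],p[:,2],rcond=None)[0]; print("phi est",np.arctan(-k[0]/np.cos(YAW)),k)
E
```

```text
t 17.52 pos [471.   85.8 233.1] x [ 0.563  0.044 -0.825] y [0.823 0.058 0.565] j [ 0.115 -0.159  2.098 -0.036  0.603  0.066] F [-5.6  0.2 -4.5] gap 26.3
[471.89873288  86.2451952  234.72248843]
phi est 0.5437935427470516 [-6.02712356e-01 -5.55576860e-02  5.11259057e+02]
```

View pics/scene8.png

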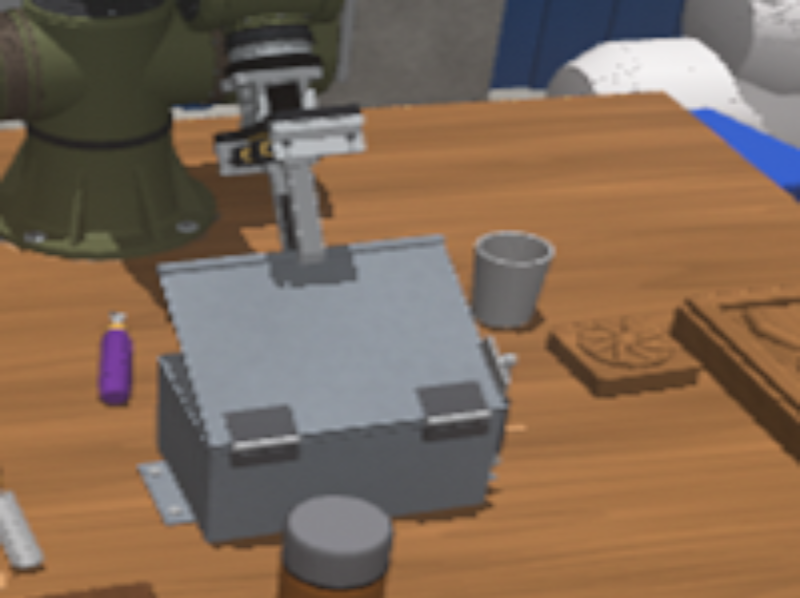

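The flap is at about 0.54 rad, load still on the inner finger. Continuing, slower towards the end.

```bash
python3 - <<'E'
from plan import *
P=[.53,.49,.45,.41,.37,.33,.29,.26,.23,.20,.18,.16,.14,.12,.11,.10]
rows(tcp(.565,.601,26),.601,[(p,t,26,-.447) for p,t in zip(P,np.r_[np.linspace(0.615,.72,8),[.72]*8])])
E
```

```text
phi 0.53 turn [ 0.001 -0.014] shift [-0.0035 -0.0003 -0.0055] op -0.447 [-0.2   2.13  0.6 ]
phi 0.49 turn [ 0.002 -0.029] shift [-0.0073 -0.0006 -0.0119] op -0.447 [-0.21  2.16  0.57]
phi 0.45 turn [ 0.003 -0.044] shift [-0.0108 -0.0009 -0.0185] op -0.447 [-0.22  2.18  0.53]
phi 0.41 turn [ 0.005 -0.059] shift [-0.014  -0.0011 -0.0252] op -0.447 [-0.23  2.21  0.5 ]
phi 0.37 turn [ 0.006 -0.074] shift [-0.017  -0.0013 -0.032 ] op -0.447 [-0.23  2.24  0.46]
phi 0.33 turn [ 0.007 -0.089] shift [-0.0197 -0.0016 -0.0389] op -0.447 [-0.23  2.26  0.43]
phi 0.29 turn [ 0.008 -0.104] shift [-0.0221 -0.0018 -0.046 ] op -0.447 [-0.23  2.28  0.39]
phi 0.26 turn [ 0.009 -0.119] shift [-0.0238 -0.0019 -0.0513] op -0.447 [-0.24  2.3   0.35]
phi 0.23 turn [ 0.009 -0.119] shift [-0.0251 -0.002  -0.0566] op -0.447 [-0.23  2.31  0.34]
phi 0.20 turn [ 0.009 -0.119] shift [-0.0263 -0.0021 -0.062 ] op -0.447 [-0.22  2.32  0.32]
phi 0.18 turn [ 0.009 -0.119] shift [-0.027  -0.0021 -0.0656] op -0.447 [-0.22  2.33  0.31]
phi 0.16 turn [ 0.009 -0.119] shift [-0.0276 -0.0022 -0.0693] op -0.447 [-0.21  2.33  0.3 ]
phi 0.14 turn [ 0.009 -0.119] shift [-0.0282 -0.0022 -0.0729] op -0.447 [-0.21  2.34  0.29]
phi 0.12 turn [ 0.009 -0.119] shift [-0.0286 -0.0023 -0.0766] op -0.447 [-0.2   2.34  0.28]
phi 0.11 turn [ 0.009 -0.119] shift [-0.0288 -0.0023 -0.0784] op -0.447 [-0.2   2.35  0.28]
phi 0.10 turn [ 0.009 -0.119] shift [-0.029  -0.0023 -0.0802] op -0.447 [-0.2   2.35  0.27]
```

Call:
jog_arm(series=[0.001,-0.014,0,-0.0035,-0.0003,-0.0055,-0.447,0.002,-0.029,0,-0.0073,-0.0006,-0.0119,-0.447,0.003,-0.044,0,-0.0108,-0.0009,-0.0185,-0.447,0.005,-0.059,0,-0.014,-0.0011,-0.0252,-0.447,0.006,-0.074,0,-0.017,-0.0013,-0.032,-0.447,0.007,-0.089,0,-0.0197,-0.0016,-0.0389,-0.447,0.008,-0.104,0,-0.0221,-0.0018,-0.046,-0.447,0.009,-0.119,0,-0.0238,-0.0019,-0.0513,-0.447,0.009,-0.119,0,-0.0251,-0.002,-0.0566,-0.447,0.009,-0.119,0,-0.0263,-0.0021,-0.062,-0.447,0.009,-0.119,0,-0.027,-0.0021,-0.0656,-0.447,0.009,-0.119,0,-0.0276,-0.0022,-0.0693,-0.447,0.009,-0.119,0,-0.0282,-0.0022,-0.0729,-0.447,0.009,-0.119,0,-0.0282,-0.0022,-0.0729,-0.447])

```text
clock: 19.32
eef_pos: [443.5, 83.7, 160.7]
eef_rot: [1.576, 0.85, 0.078]
wrist_force: [-2.3, 0.8, -6.5]
finger_gap: 25.7
```

```bash
python3 - <<'E'
from plan import *
from cell import manip
s=manip.read_state(); show(s)
print(tcp(.14,.72,26))
c=manip.camera("scene"); cv2.imwrite("pics/scene9.png",cv2.resize(c["color"][100:290,240:440],None,fx=4,fy=3.15))
W=cloud(c); m=(W[...,2]>110)&(W[...,2]<170)&(W[...,0]>460)&(W[...,0]<600)&(W[...,1]>140)&(W[...,1]<190); p=W[m]
k=np.linalg.lstsq(np.c_[p[:,:2],np.ones(len(p))],p[:,2],rcond=None)[0]; print("phi est",np.arctan(-k[0]/np.cos(YAW)),k, len(p))
c=manip.camera("wrist");cv2.imwrite("pics/wrist9.png",c["color"])
P=[.12,.10,.085,.07,.055,.045,.035,.025,.015,.005,-.005,-.015]
rows(tcp(.14,.72,26),.72,[(p,.72,26,-.447) for p in P])
E
```

```text
t 19.32 pos [443.5  83.7 160.7] x [ 0.658  0.051 -0.751] y [0.75  0.053 0.66 ] j [ 0.121 -0.136  2.322 -0.123  0.237  0.158] F [-2.3  0.8 -6.5] gap 25.7
[443.74146062  84.01613157 161.80968309]
phi est 0.11882820639829875 [-1.19018309e-01 -1.32150252e-03  2.02213087e+02] 496
phi 0.12 turn [ 0. -0.] shift [-0.0005 -0.     -0.0036] op -0.447 [-0.2   2.34  0.28]
phi 0.10 turn [ 0. -0.] shift [-0.0009 -0.0001 -0.0073] op -0.447 [-0.2   2.35  0.27]
phi 0.09 turn [ 0. -0.] shift [-0.0011 -0.0001 -0.0101] op -0.447 [-0.19  2.35  0.26]
phi 0.07 turn [ 0. -0.] shift [-0.0013 -0.0001 -0.0128] op -0.447 [-0.19  2.35  0.25]
phi 0.06 turn [ 0. -0.] shift [-0.0015 -0.0001 -0.0156] op -0.447 [-0.18  2.36  0.25]
phi 0.04 turn [ 0. -0.] shift [-0.0016 -0.0001 -0.0174] op -0.447 [-0.18  2.36  0.24]
phi 0.04 turn [ 0. -0.] shift [-0.0017 -0.0001 -0.0192] op -0.447 [-0.17  2.36  0.23]
phi 0.03 turn [ 0. -0.] shift [-0.0017 -0.0001 -0.0211] op -0.447 [-0.17  2.36  0.23]
phi 0.01 turn [ 0. -0.] shift [-0.0018 -0.0001 -0.0229] op -0.447 [-0.17  2.37  0.22]
phi 0.01 turn [ 0. -0.] shift [-0.0018 -0.0001 -0.0248] op -0.447 [-0.16  2.37  0.22]
phi -0.01 turn [ 0. -0.] shift [-0.0018 -0.0001 -0.0266] op -0.447 [-0.16  2.37  0.21]
phi -0.01 turn [ 0. -0.] shift [-0.0018 -0.0001 -0.0284] op -0.447 [-0.15  2.37  0.21]
```

View pics/scene9.png

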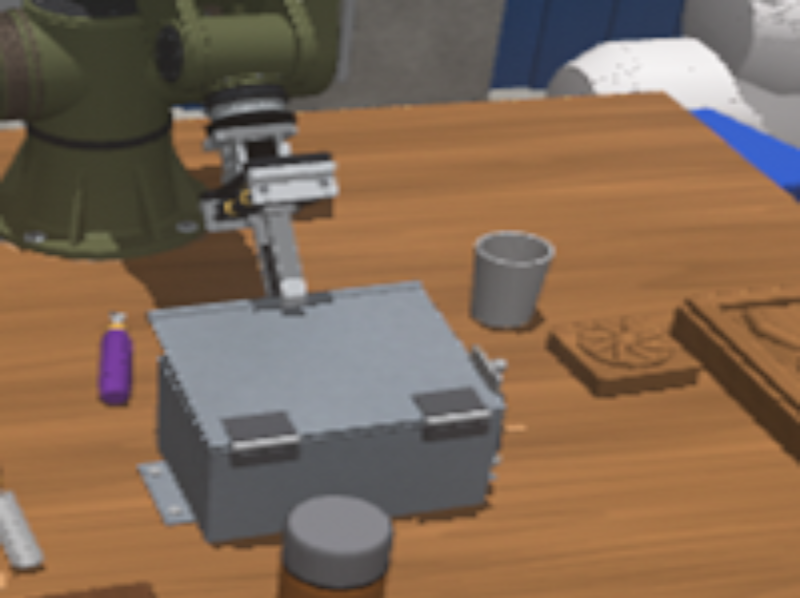

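View pics/wrist9.png

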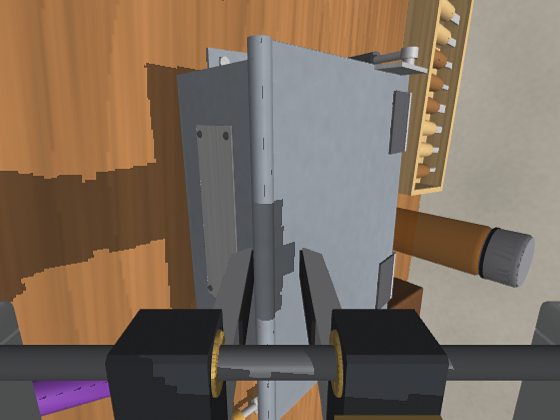

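The flap is about 20 mm above shut and supported (force −6.5 N in z). The bead runs down between the fingers at column 265. I'll ease it the rest of the way in small steps.

Call:
jog_arm(series=[0,0,0,-0.0003,0,-0.002,-0.447,0,0,0,-0.0005,0,-0.004,-0.447,0,0,0,-0.0007,0,-0.006,-0.447,0,0,0,-0.0009,0,-0.008,-0.447,0,0,0,-0.0011,0,-0.01,-0.447,0,0,0,-0.0012,0,-0.012,-0.447,0,0,0,-0.0013,0,-0.0135,-0.447,0,0,0,-0.0014,0,-0.015,-0.447,0,0,0,-0.0014,0,-0.016,-0.447,0,0,0,-0.0015,0,-0.017,-0.447,0,0,0,-0.0015,0,-0.018,-0.447,0,0,0,-0.0015,0,-0.018,-0.447])

```text
clock: 20.92
eef_pos: [442.1, 83.7, 143.0]
eef_rot: [1.576, 0.85, 0.078]
wrist_force: [-1.5, 1.0, -6.3]
finger_gap: 25.9
```

```bash
python3 - <<'E'
from plan import *
from cell import manip
s=manip.read_state(); show(s)
c=manip.camera("scene")
W=cloud(c); m=(W[...,2]>110)&(W[...,2]<170)&(W[...,0]>460)&(W[...,0]<600)&(W[...,1]>140)&(W[...,1]<190); p=W[m]
k=np.linalg.lstsq(np.c_[p[:,:2],np.ones(len(p))],p[:,2],rcond=None)[0]; print("phi est",np.arctan(-k[0]/np.cos(YAW)),k, len(p), "z at x460",k@[460,165,1])
E
```

```text
t 20.93 pos [442.1  83.7 143. ] x [ 0.658  0.051 -0.751] y [0.749 0.053 0.66 ] j [ 0.122 -0.097  2.342 -0.166  0.178  0.202] F [-1.5  1.  -6.3] gap 25.9
phi est 0.026624526495014494 [-2.65477611e-02  3.70354800e-03  1.43800041e+02] 441 z at x460 132.19915613016263
```

Call:
jog_arm(series=[0,0,0,0,0,-0.0007,-0.447,0,0,0,0,0,-0.0014,-0.447,0,0,0,0,0,-0.0021,-0.447,0,0,0,0,0,-0.0028,-0.447,0,0,0,0,0,-0.0035,-0.447,0,0,0,0,0,-0.0042,-0.447,0,0,0,0,0,-0.0047,-0.447,0,0,0,0,0,-0.0052,-0.447,0,0,0,0,0,-0.0052,-0.447])

```text
clock: 22.1
eef_pos: [442.1, 83.7, 137.8]
eef_rot: [1.576, 0.85, 0.078]
wrist_force: [-2.7, 0.4, -6.7]
finger_gap: 26.3
```

```bash
cat > chk.py <<'E'
from plan import *
from cell import manip
s=manip.read_state(); show(s)
c=manip.camera("scene")
W=cloud(c); m=(W[...,2]>110)&(W[...,2]<170)&(W[...,0]>460)&(W[...,0]<600)&(W[...,1]>140)&(W[...,1]<190); p=W[m]
k=np.linalg.lstsq(np.c_[p[:,:2],np.ones(len(p))],p[:,2],rcond=None)[0]; print("phi est",np.arctan(-k[0]/np.cos(YAW)),k, len(p), "z at x460",k@[460,165,1])
E
python3 chk.py
```

```text
t 22.1 pos [442.1  83.7 137.8] x [ 0.658  0.051 -0.751] y [0.749 0.053 0.66 ] j [ 0.122 -0.083  2.346 -0.184  0.161  0.22 ] F [-2.7  0.4 -6.7] gap 26.3
phi est -0.0030008612729348055 [2.99151093e-03 9.23146889e-03 1.24792007e+02] 423 z at x460 127.69129457789694
```

Nearly seated but the force is still on the finger. I'll continue in 0.4 mm steps until it unloads.

Call:
jog_arm(series=[0,0,0,0,0,-0.0004,-0.447,0,0,0,0,0,-0.0008,-0.447,0,0,0,0,0,-0.0012,-0.447,0,0,0,0,0,-0.0016,-0.447,0,0,0,0,0,-0.002,-0.447,0,0,0,0,0,-0.002,-0.447])

```text
clock: 22.9
eef_pos: [442.5, 83.7, 136.4]
eef_rot: [1.577, 0.848, 0.078]
wrist_force: [-4.9, -0.1, -0.5]
finger_gap: 26.6
```

```bash
python3 chk.py
```

```text
t 22.9 pos [442.5  83.7 136.4] x [ 0.659  0.051 -0.75 ] y [0.748 0.053 0.661] j [ 0.122 -0.079  2.348 -0.192  0.153  0.229] F [-4.9 -0.1 -0.5] gap 26.6
phi est -0.0009739721431963426 [9.70934750e-04 1.54428735e-03 1.26642613e+02] 426 z at x460 127.34405032298105
```

The flap is seated: vertical load gone, only a slight side wedge left. I'll back the inner finger off the bead, then withdraw along the finger axis.

Call:
jog_arm(series=[0,0,0,-0.0008,0,-0.0006,-0.447,0,0,0,-0.0015,-0.0001,-0.0013,-0.447,0,0,0,-0.0023,-0.0002,-0.002,-0.447,0,0,0,-0.0023,-0.0002,-0.002,-0.447])

```text
clock: 23.45
eef_pos: [439.9, 83.5, 134.0]
eef_rot: [1.577, 0.849, 0.078]
wrist_force: [0.9, 0.2, -0.1]
finger_gap: 25.8
```

```bash
python3 chk.py
```

```text
t 23.45 pos [439.9  83.5 134. ] x [ 0.659  0.051 -0.751] y [0.749 0.053 0.661] j [ 0.122 -0.079  2.355 -0.201  0.148  0.238] F [ 0.9  0.2 -0.1] gap 25.8
phi est -0.00771132822666468 [7.68742992e-03 8.24655784e-03 1.21905166e+02] 417 z at x460 126.80206548169213
```

Call:
jog_arm(series=[0,0,0,-0.0066,-0.0005,0.0075,-0.447,0,0,0,-0.0132,-0.001,0.015,-0.447,0,0,0,-0.022,-0.0017,0.025,-0.447,0,0,0,-0.033,-0.0025,0.04,-0.447,-0.01,0.12,0,-0.033,-0.003,0.08,-0.447,-0.02,0.25,0,-0.033,-0.003,0.13,-0.447,-0.04,0.5,0,-0.033,-0.003,0.18,-0.447,-0.04,0.5,0,-0.033,-0.003,0.22,-0.447,-0.04,0.5,0,-0.033,-0.003,0.22,-0.447])

```text
clock: 24.62
eef_pos: [407.4, 80.7, 357.8]
eef_rot: [1.576, 1.347, 0.078]
wrist_force: [-0.3, -0.2, -0.9]
finger_gap: 25.7
```

```bash
python3 chk.py; python3 - <<'E'
from h import *
from cell import manip
for n in("scene","top","wrist"):
    c=manip.camera(n); cv2.imwrite(f"pics/{n}F.png",c["color"])
    if n!="wrist":
        d=cv2.absdiff(c["color"],load(n+"0.npz")["color"]).max(2); cv2.imwrite(f"pics/{n}D.png",(d>40).astype(np.uint8)*255)
        if n=="scene":
            W=cloud(c)
            for y in (20,60,100,140,180):
                m=(abs(W[...,1]-y)<12)&(W[...,2]>110)&(W[...,2]<150); 
                print(y,[round(float(np.median(W[m&(abs(W[...,0]-x)<8)][:,2])),1) for x in (470,520,570)])
E
```

```text
t 24.62 pos [407.4  80.7 357.8] x [ 0.221  0.017 -0.975] y [0.973 0.071 0.222] j [ 0.112 -0.214  1.766 -0.008  1.366  0.04 ] F [-0.3 -0.2 -0.9] gap 25.7
phi est -0.007963929770731144 [7.93925910e-03 1.53038896e-02 1.20658998e+02] 425 z at x460 126.83619908225467
20 [127.0, 127.0, 126.8]
60 [128.0, 126.8, 127.0]
100 [127.3, 127.6, 127.4]
140 [127.5, 127.1, 127.1]
180 [126.5, 127.7, 126.5]
```

View pics/sceneF.png

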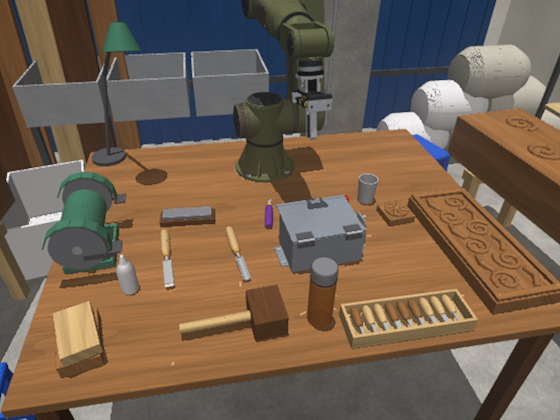

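View pics/topF.png

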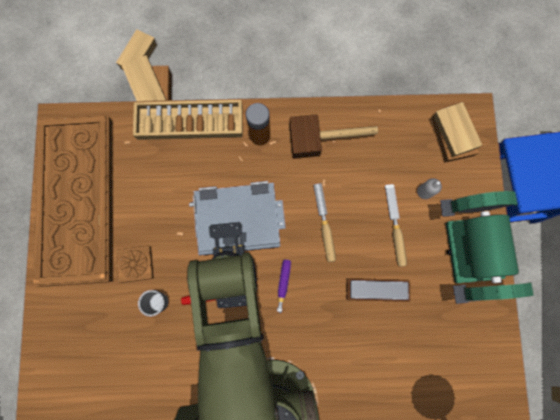

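View pics/wristF.png

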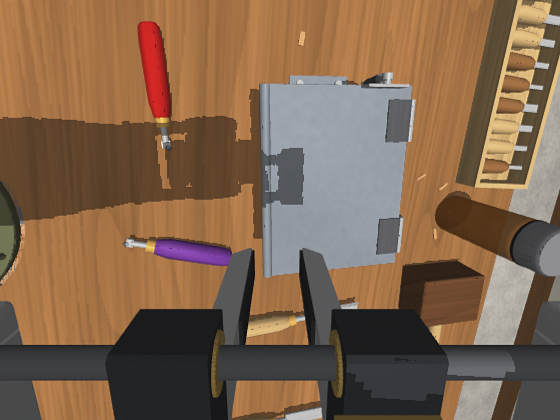

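View pics/sceneD.png

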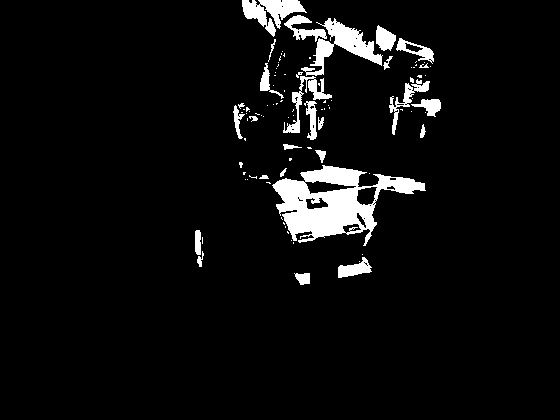

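The scene shows the box shut at (320,230). The flap surface is flat at 127 mm everywhere. In the difference image only the arm, its shadows, the flap and the removed gouge at (199,245) changed. I'm handing it in.

```bash
python3 -c "
from cell import manip
print(manip.sign_off())"
```

```text
the job is handed in; nothing more can be done
None
```

The broken gouge is in the sharps box, the flap is fully shut, and I handed the job in at about 25 s.

- **Gouge:** I picked the tool with the short stub from between the two sound ones and laid it in the box along its width. The gripper body had to stay above the rim, so I released it about 20 mm above the box floor. Pictures after the release showed it lying clear of the walls.
- **Flap:** I gripped the bead and tipped it past the spring's tipping point at about 0.4 rad/s. At about 1.1 rad I loosened the grip so the bead rested on one finger. From there I eased it down, in 0.4–0.7 mm steps over the last 5 mm, until the finger carried no vertical load. The finger then backed off freely.
- **Last checks:** The flap surface reads level at about 127 mm across its whole area, against an expected 126 mm; its angle is 0 within about 0.01 rad. The picture difference from the start shows changes only in the arm, its shadows, the flap and the removed gouge. No other tool or object moved, and the robot is touching nothing.
- **Disagreements:** None of the checks failed. Box positions from the different cameras differed by 1–3 mm. The flap angle from the scene camera ran about 0.01–0.02 rad below the commanded angle on the way down.

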